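# Find the jar with the spare heat bulb and stow it

### The job

One of the two capped jars holds the spare ceramic heat bulb and is clearly heavier. Lift the blue-capped jar clear of the shelf and put it back down, then lift the orange-capped jar, to feel which is the heavier; stand the heavier one upright in the open cubby and only then swing the cubby's lid fully shut. Leave the lighter jar standing upright on the shelf, set the jars down without dropping or tipping them, and do not disturb the hide, the glass dish or the tongs.

Things in the scene. Friction and masses are not known exactly. Their poses are not given: they have to be found in the camera images.
- jar_blue: Closed opaque white plastic jar with a blue twist cap and a blue band: a straight upright cylinder 62 mm in diameter, 105 mm tall in all (cap: top 29 mm, as wide as the body). Origin: centre of the underside, z up the axis. Starts standing on the shelf. Weighs 0.08 to 0.14 kg if it holds only packing, 0.35 to 0.52 kg if it holds the bulb; either jar may be the heavy one. The contents are loose by a few mm and cannot be seen.
- jar_orange: The other jar, the same in shape, size and possible weights, with an orange cap and band.
- cubby: Fixed open-topped light oak box, 160 mm (its x) by 190 mm (its y) outside, 122 mm high, walls and floor 10 mm thick. Origin: centre of the underside. Its lid is hinged along the top of its +x wall, which faces roughly the robot's right (world -y). Starts empty. A jar standing in it stays below the rim.
- lid (a joint): Angle of the cubby's dark wood lid about its hinge, rad: 0 = shut, lying flat on the rim; about 1.57 = standing straight up; starts open at 1.5 to 1.8; stop at 1.95. The hinge is stiff, so the lid stays at any angle where it is left; moving it takes 1 to 5 N at the free edge.
- lid_hinge (a point): Point on the hinge line, halfway along it, at the top outer edge of the cubby's +x wall, 122 mm above the shelf. Its axes turn with the lid: -x runs from the hinge to the free edge, y along the hinge, z out of the lid's outer face (up when shut, away from the cubby when open).
- lid_edge (a point): Middle of the lid's free edge, 167 mm from the hinge line, mid-thickness. The lid is a plain flat board 190 mm wide and 10 mm thick (its faces 1 and 11 mm above the hinge line when shut), without a handle. Axes as for lid_hinge.
- hide: White plastic reptile hide, a box-shaped cave 120 x 150 x 77 mm, loose. Origin: centre of the underside. A bystander.
- dish: Shallow round glass feeding dish, 100 mm across, 30 mm high, loose. Origin: centre of the underside. A bystander.
- tong: Steel feeding tongs lying flat, about 200 mm long (along their x), 30 mm wide, 8 mm high, loose. Origin: centre of the underside. A bystander.
Not all that is in view belongs to the job. What is shaped like the jar_blue but green is not meant.

How it is judged:
On the way, in this order (a step that is already met when the one before it is completed fails the run):
1. the blue-capped jar is lifted clear of the shelf (20 mm or more) while the orange-capped one stands on the shelf (height (world z) of jar_blue above 0.02 m and height (world z) of jar_orange between -0.005 and 0.006 m and angle between jar_orange's own z axis and vertical below 0.1 rad and linear speed of jar_orange below 0.03 m/s), for 0.3 s.
2. the orange-capped jar is lifted clear of the shelf (20 mm or more) while the blue-capped one stands on the shelf (height (world z) of jar_orange above 0.02 m and height (world z) of jar_blue between -0.005 and 0.006 m and angle between jar_blue's own z axis and vertical below 0.1 rad and linear speed of jar_blue below 0.03 m/s), for 0.3 s.
3. the heavier jar stands released in the cubby with the lid still open, the lighter stands on the shelf (((x of jar_blue in the frame of cubby between -0.07 and 0.07 m and y of jar_blue in the frame of cubby between -0.085 and 0.085 m and height (world z) of jar_blue below 0.02 m and angle between each of jar_blue, jar_orange's own z axis and vertical below 0.1 rad and contact force between jar_blue and cubby above 2.4 N and contact force between jar_blue and the fingers below 0.1 N and linear speed of each of jar_blue, jar_orange below 0.03 m/s and height (world z) of jar_orange between -0.005 and 0.006 m) or (x of jar_orange in the frame of cubby between -0.07 and 0.07 m and y of jar_orange in the frame of cubby between -0.085 and 0.085 m and height (world z) of jar_orange below 0.02 m and angle between each of jar_orange, jar_blue's own z axis and vertical below 0.1 rad and contact force between jar_orange and cubby above 2.4 N and contact force between jar_orange and the fingers below 0.1 N and linear speed of each of jar_orange, jar_blue below 0.03 m/s and height (world z) of jar_blue between -0.005 and 0.006 m)) and value of joint lid above 0.6 rad), for 0.2 s.
At the end, for the whole second after the job is handed in: The heavier jar stands upright (within 0.1 rad) and at rest on the floor of the cubby, the lighter jar stands upright (within 0.1 rad) on the shelf, and the lid is shut to within 0.06 rad (((x of jar_blue in the frame of cubby between -0.07 and 0.07 m and y of jar_blue in the frame of cubby between -0.085 and 0.085 m and height (world z) of jar_blue below 0.02 m and angle between each of jar_blue, jar_orange's own z axis and vertical below 0.1 rad and contact force between jar_blue and cubby above 2.4 N and contact force between jar_blue and the fingers below 0.1 N and linear speed of each of jar_blue, jar_orange below 0.03 m/s and height (world z) of jar_orange between -0.005 and 0.006 m) or (x of jar_orange in the frame of cubby between -0.07 and 0.07 m and y of jar_orange in the frame of cubby between -0.085 and 0.085 m and height (world z) of jar_orange below 0.02 m and angle between each of jar_orange, jar_blue's own z axis and vertical below 0.1 rad and contact force between jar_orange and cubby above 2.4 N and contact force between jar_orange and the fingers below 0.1 N and linear speed of each of jar_orange, jar_blue below 0.03 m/s and height (world z) of jar_blue between -0.005 and 0.006 m)) and value of joint lid below 0.06 rad); the robot touches nothing.
It fails at once if a jar is tipped by more than 0.6 rad (angle between any of jar_blue, jar_orange's own z axis and vertical above 0.6 rad).
It fails at once if a jar is dropped or slammed down: faster than 0.7 m/s within 40 mm of the shelf (a fall of about 25 mm or more) ((height (world z) of jar_blue below 0.04 m and linear speed of jar_blue above 0.7 m/s) or (height (world z) of jar_orange below 0.04 m and linear speed of jar_orange above 0.7 m/s)).
It fails at once if the hide, the dish or the tongs are moved more than 40 mm (distance of any of hide, dish, tong from where it was at the start of the episode above 0.04 m).
It also fails if it takes over 70 s, if anything falls off the work surface, if the arm or the gripper's body presses on something with over 40 N, if the wrist force passes 120 N, or if a joint passes its speed limit or range.

### The arm

A 6-joint arm with a two-finger parallel gripper is mounted at the origin on the work surface. World frame = base frame: x ahead of the robot, y to its left, z up, the work surface at z = 0. Lengths are in m, angles in rad, forces in N, time in s.
With the tool pointing down it reaches from about 0.325 to 0.775 m from the base axis. Payload 9.3 kg.
Tool frame: the origin (TCP) lies on the centre line of the jaws, within the pads' length; the fingertips stand 14 mm ahead of it and the grasp point (between the pads) lies 5 mm behind it; z points along the fingers, y is the line along which they close (so a half turn about z gives the same grasp; the last joint's range is limited). The gripper opens to 85 mm and grips with 20 to 120 N. Pads are 22 mm wide; open, the fingers measure 114 mm over their backs; the gripper's body (76 mm by 85 mm) begins 54 mm behind the grasp point. The pads swing forward as they close: fully open they stand 13 mm farther back than shut.
Start: joints at [-1.277, 0.259, 0.021, 1.334, 0, 1.418], TCP at [0.238, -0.496, 0.21] pointing down, gripper open.
Joint ranges: [-3.04, 3.04], [-0.91, 1.82], [-1.04, 1.36], [-1.92, 1.95], [-1.52, 1.45], [-3.14, 3.14]. Speed limits (rad/s): [2.22, 2.22, 2.79, 3.14, 3.14, 3.14].

### API

Orientations are given as a unit quaternion [x, y, z, w].
In Python, from plant import arm gives the robot as it stands.
- The arm moves only by the tool apply_moves, never from a script. Its arguments are lists of equal length, an entry for each row: "delta_rot": the turn, a rotation vector about the world's x, y, z in units of 5 degrees (1.0 is 5 degrees), a list of three; "travel": the shift along the world's x, y, z in m, a list of three; "grip": the closure, from 0 (fully open) to 1 (shut). In form: {"delta_rot": [[ax, ay, az], ...], "travel": [[x, y, z], ...], "grip": [grip, ...]}. A call has 1 to 5 rows; each row shifts and turns the commanded pose from where the row before left it; what a row does not reach is not made up. A row lasts 1/12 s, in which the tool goes at most 41.7 mm and 7.16 degrees, less where a joint would pass 70% of its speed; a pose out of reach is approached as far as the arm can. A call is refused whole if a number of a shift passes 0.0417 or a number of a turn 1, either way. A call with a gripper value outside its range is refused whole. The fingers move at their own pace and stop on an object; "squeeze" is the grip in N (left out, the last holds). Time passes only in rows, so rows that do not move let the fingers close. It gives the time, the measured TCP pose, the force, the opening and the grip force at its end, in the units of the state.
- arm.read_state(): the state, without advancing time (a new reading comes with each control period).
- arm.camera(name): name is "side" or "top"; returns the picture (480x640x3 uint8, red, green, blue); there is no depth.
- arm.camera_params(name): a dict with "camera_matrix" (3x3 intrinsics, pixels), "view" (4x4, takes a point from world to camera coordinates). Camera axes: x right, y up, looking along -z (the intrinsics and any distortion apply to the point x, -y, -z); pixel columns grow to the right and rows downward; lengths in m; the calibration is good to about 2 mm. A picture is of the moment at which its call begins. camera_params takes no time and is no camera call.
- arm.hand_in(): hands the job in; it is judged then, once.
The state is a dict: "time": time; "q": joint angles; "qd": joint speeds; "effort": joint torques, N m; "tool_pos": TCP position; "orientation": TCP orientation; "contact_force": force on the tool from outside, world axes, zero at the start; "wrist_torque": the same for the moment, N m; "width": finger opening in m; "finger_force": force on a finger pad.
Only numpy, scipy, OpenCV 4.12 (cv2) and the standard library are available. Lean on these libraries where they do the work, as an engineer would, in place of code of your own. Each camera call takes 0.05 s, during which the arm holds its last target. There are 200 camera calls.

## Working session

There is one attempt and no reset: what is moved stays moved. The work goes in short steps, Python scripts to look and compute and a tool call to move; the robot and the scene stay as the last step left them, time stands still between calls to the robot, and variables do not carry over. Pictures are saved under pics/ and viewed, at most 10 in all, crops included, and the job is handed in when it is done.

Besides the shell and the picture viewer there is one more tool, called after "Call:" as name(argument=value, ...), one argument or row to a line, values as JSON. apply_moves: Moves the arm, as the interface text tells. Its arguments: {"type":"object","properties":{"delta_rot":{"type":"array"},"travel":{"type":"array"},"grip":{"type":"array"},"squeeze":{"type":"number"}},"required":["delta_rot","travel","grip"]}

```bash
mkdir -p pics; ls; python3 - <<'E'
from plant import arm
import cv2,numpy as np
s=arm.read_state()
for k in s: print(k,np.round(s[k],3).tolist())
for n in("top","side"):
    cv2.imwrite(f"pics/{n}0.png",arm.camera(n)[:,:,::-1])
    p=arm.camera_params(n);print(n,{k:np.round(v,4).tolist() for k,v in p.items()})
E
```

```text
pics
time 0.0
q [-1.277, 0.259, 0.021, 1.334, 0.0, 1.418]
qd [0.0, -0.002, -0.0, 0.002, 0.002, 0.001]
effort [-0.0, -55.564, 34.454, 0.014, -0.0, 0.0]
tool_pos [0.238, -0.496, 0.209]
orientation [0.975, 0.222, -0.0, -0.001]
contact_force [0.777, -0.754, -0.153]
wrist_torque [-0.013, 0.009, 0.008]
finger_force 0.0
width 0.085
top {'camera_matrix': [[483.2625, 0.0, 308.0517], [0.0, 483.2625, 236.8], [0.0, 0.0, 1.0]], 'view': [[-0.0161, -0.9999, -0.0023, 0.003], [0.9884, -0.0162, 0.1513, -0.6175], [-0.1513, 0.0002, 0.9885, -1.0851], [0.0, 0.0, 0.0, 1.0]]}
side {'camera_matrix': [[484.419, 0.0, 315.3714], [0.0, 484.419, 237.8699], [0.0, 0.0, 1.0]], 'view': [[0.9971, -0.0756, -0.0096, -0.6025], [0.0541, 0.6141, 0.7874, -0.128], [-0.0536, -0.7856, 0.6164, -1.0568], [0.0, 0.0, 0.0, 1.0]]}
```

View pics/top0.png

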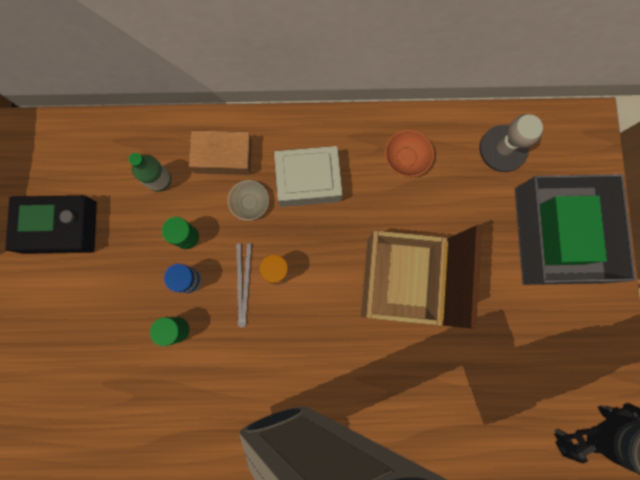

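View pics/side0.png

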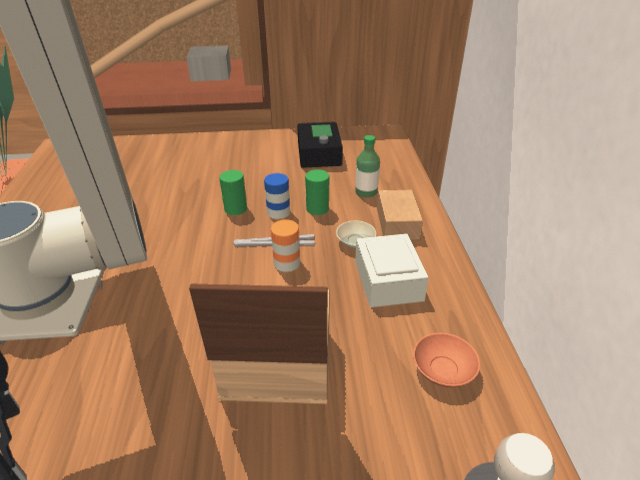

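The top view shows the blue cap at (181,278), with green cans that look like it at (177,231) and (165,331). The orange cap is at (274,269); the orange bowl at (410,153) could be mistaken for it. The cubby rim spans about (370–447, 232–325), with the lid standing on its right. The tongs lie at (243,285) and the hide is at (308,175). The side view agrees: blue jar at (277,197), orange jar at (286,245). I'll measure next and check with one close crop.

```bash
cat > h.py <<'E'
import numpy as np,cv2
from plant import arm
def ray(n,uv):
    p=arm.camera_params(n);V=np.array(p["view"]);K=np.array(p["camera_matrix"])
    d=np.linalg.solve(K,[uv[0],uv[1],1])*[1,-1,-1]
    R=V[:3,:3];return -R.T@V[:3,3],R.T@d
def onplane(n,uv,z):
    o,d=ray(n,uv);return o+d*(z-o[2])/d[2]
def proj(n,P):
    p=arm.camera_params(n);V=np.array(p["view"]);c=V[:3,:3]@np.asarray(P)+V[:3,3]
    q=np.array(p["camera_matrix"])@(c*[1,-1,-1]);return q[:2]/q[2]
def mask(im,lo,hi):
    return cv2.inRange(cv2.cvtColor(im,cv2.COLOR_RGB2HSV),lo,hi)
COL={"blue":((105,120,90),(125,255,255)),"orange":((8,190,150),(20,255,255))}
def cap(im,name,near,n="top"):
    m=mask(im,*COL[name]);k,l,st,c=cv2.connectedComponentsWithStats(m)
    i=min([i for i in range(1,k) if st[i,4]>150],key=lambda i:np.hypot(*(c[i]-near)))
    return c[i],st[i]
E
python3 - <<'E'
from h import *
im=cv2.cvtColor(cv2.imread("pics/top0.png"),cv2.COLOR_BGR2RGB)
for n,near in(("blue",(181,278)),("orange",(274,269))):
    m=mask(im,*COL[n]);c,st=cap(im,n,near);print(n,c,st)
    # cap top circle: use bright component hull
    k,l,_,_=cv2.connectedComponentsWithStats(m)
    lab=l[int(c[1]),int(c[0])];pts=np.argwhere(l==lab)[:,::-1].astype(np.float32)
    print(cv2.minEnclosingCircle(pts), onplane("top",c,.105), onplane("top",cv2.minEnclosingCircle(pts)[0],.105))
    P=onplane("top",c,.105);print("radius px exp",np.linalg.norm(proj("top",P+[0,.031,0])-proj("top",P)),"side px",proj("side",P))
for uv in((372,234),(447,238),(443,325),(367,319)): print(uv,onplane("top",uv,.122))
for uv in((477,228),(473,327)): print("lid edge",onplane("top",uv,.289))
for uv in((239,244),(250,244),(242,326)): print("tong",onplane("top",uv,.004))
for uv in((275,150),(337,148),(341,191),(279,195)): print("hide",onplane("top",uv,.077))
print("dish",onplane("top",(249,200),.03),"greens",onplane("top",(177,231),.105),onplane("top",(165,331),.105))
o=np.hstack([cv2.resize(im[200:350,130:330],None,fx=2.5,fy=2.5)[:, :, ::-1],cv2.resize(im[215:335,355:485],None,fx=2.3,fy=3.125)[:,:,::-1]])
cv2.imwrite("pics/crop1.png",o);print(o.shape)
E
```

```text
blue [177.85464098 277.39579685] [165 264  27  27 571]
((177.88340759277344, 277.2623291015625), 13.72700023651123) [0.52321768 0.28010524 0.105     ] [0.52350934 0.28004931 0.105     ]
radius px exp 14.128293982293426 side px [275.13931686 177.31968225]
orange [272.73204904 268.20140105] [260 255  27  27 571]
((272.375, 268.1875), 13.676751136779785) [0.54003611 0.07180539 0.105     ] [0.54007954 0.07259066 0.105     ]
radius px exp 14.093338285877422 side px [283.67759041 225.27729853]
(372, 234) [ 0.60991972 -0.14692432  0.122     ]
(447, 238) [ 0.59838784 -0.31028327  0.122     ]
(443, 325) [ 0.41173906 -0.29065691  0.122     ]
(367, 319) [ 0.42689633 -0.1296642   0.122     ]
lid edge [ 0.59173049 -0.31799097  0.289     ]
lid edge [ 0.41289007 -0.29851494  0.289     ]
tong [0.60915958 0.16088897 0.004     ]
tong [0.60872137 0.13417873 0.004     ]
tong [0.41313374 0.15270557 0.004     ]
hide [0.82004061 0.06716348 0.077     ]
hide [ 0.82246767 -0.07828397  0.077     ]
hide [ 0.7188135  -0.08492933  0.077     ]
hide [0.71171476 0.05854206 0.077     ]
dish [0.71203597 0.13365467 0.03      ] greens [0.62648674 0.284556   0.105     ] [0.40805445 0.30500982 0.105     ]
(375, 799, 3)
```

View pics/crop1.png

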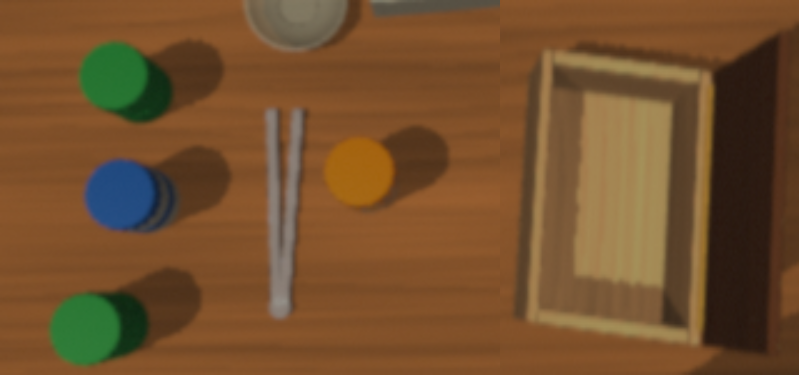

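The crop confirms the choice: the blue cap sits between two green cans, which are not meant, and the orange cap is right of the tongs. Blue jar ≈ (0.523, 0.280) and orange jar ≈ (0.540, 0.072). The cubby centre is ≈ (0.512, −0.220); its sides come out at 163×187 mm, against 160×190 given. The lid stands at about 1.6 rad. I'll set off toward blue, rising and turning slightly.

Call:
apply_moves(
  delta_rot=[
    [0, 0, 1],
    [0, 0, 1],
    [0, 0, 1],
    [0, 0, 0],
    [0, 0, 0],
  ],
  travel=[
    [0.012, 0.034, 0.018],
    [0.012, 0.034, 0.018],
    [0.012, 0.034, 0.018],
    [0.012, 0.034, 0.018],
    [0.012, 0.034, 0.018],
  ],
  grip=[0, 0, 0, 0, 0],
  squeeze=45,
)

```text
time: 0.52
tool_pos: [0.2976, -0.3243, 0.3004]
orientation: [0.938, 0.347, -0.0, -0.0]
contact_force: [1.0, -1.4, 0.7]
width: 0.0852
finger_force: 0.0
```

Call:
apply_moves(
  delta_rot=[
    [0, 0, 0],
    [0, 0, 0],
    [0, 0, 0],
    [0, 0, 0],
    [0, 0, 0],
  ],
  travel=[
    [0.014, 0.038, 0],
    [0.014, 0.038, 0],
    [0.014, 0.038, 0],
    [0.014, 0.038, 0],
    [0.014, 0.038, 0],
  ],
  grip=[0, 0, 0, 0, 0],
)

```text
time: 0.93
tool_pos: [0.3676, -0.1341, 0.2999]
orientation: [0.938, 0.347, 0.0, 0.0]
contact_force: [1.7, -0.3, -0.0]
width: 0.0851
finger_force: 0.0
```

Call:
apply_moves(
  delta_rot=[
    [0, 0, 0],
    [0, 0, 0],
    [0, 0, 0],
    [0, 0, 0],
    [0, 0, 0],
  ],
  travel=[
    [0.014, 0.038, 0],
    [0.014, 0.038, 0],
    [0.014, 0.038, 0],
    [0.014, 0.038, 0],
    [0.014, 0.038, 0],
  ],
  grip=[0, 0, 0, 0, 0],
)

```text
time: 1.35
tool_pos: [0.4376, 0.0562, 0.2999]
orientation: [0.938, 0.347, 0.0, 0.0]
contact_force: [-0.3, -1.4, 0.9]
width: 0.0855
finger_force: 0.0
```

Call:
apply_moves(
  delta_rot=[
    [0, 0, 0],
    [0, 0, 0],
    [0, 0, 0],
    [0, 0, 0],
    [0, 0, 0],
  ],
  travel=[
    [0.013, 0.037, -0.01],
    [0.013, 0.037, -0.01],
    [0.013, 0.037, -0.01],
    [0.013, 0.037, -0.01],
    [0.013, 0.037, -0.01],
  ],
  grip=[0, 0, 0, 0, 0],
)

```text
time: 1.77
tool_pos: [0.5027, 0.2412, 0.2491]
orientation: [0.938, 0.347, -0.0, 0.0]
contact_force: [0.5, -0.7, 0.1]
width: 0.0854
finger_force: 0.0
```

Call:
apply_moves(
  delta_rot=[
    [0, 0, 0],
    [0, 0, 0],
    [0, 0, 0],
    [0, 0, 0],
  ],
  travel=[
    [0.01, 0.02, -0.03],
    [0.01, 0.019, -0.03],
    [0, 0, -0.03],
    [0, 0, 0],
  ],
  grip=[0, 0, 0, 0],
)

```text
time: 2.1
tool_pos: [0.5199, 0.278, 0.1533]
orientation: [0.938, 0.348, -0.005, -0.0]
contact_force: [-1.2, 0.2, -0.3]
width: 0.0857
finger_force: 0.0
```

```bash
python3 - <<'E'
from h import *
s=arm.read_state();print(np.round(s["tool_pos"],4),np.round(s["q"],3))
a=arm.camera("side");b=arm.camera("top")
o=np.hstack([cv2.resize(b[180:380,100:340],None,fx=1.66,fy=2),cv2.resize(a[80:280,190:390],None,fx=2,fy=2)])[:,:,::-1]
cv2.imwrite("pics/c2.png",o);print(o.shape)
E
```

```text
[0.5199 0.278  0.1533] [ 0.349  0.354  0.015  1.242 -0.     2.78 ]
(400, 798, 3)
```

View pics/c2.png

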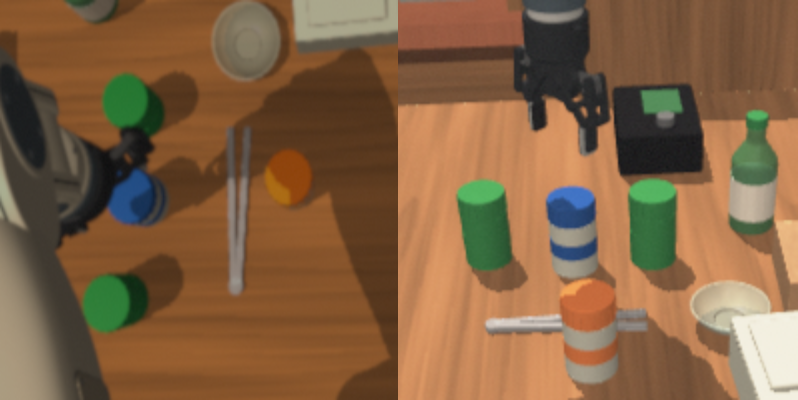

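The top crop shows the gripper over the blue cap, at crop pixel (135,195). The side crop shows the fingers at (538,120) and (588,145), straddling the blue jar's axis at (572,230). The green cans are clear of the fingers. I'll descend and grip.

Call:
apply_moves(
  delta_rot=[
    [0, 0, 0],
    [0, 0, 0],
    [0, 0, 0],
    [0, 0, 0],
    [0, 0, 0],
  ],
  travel=[
    [0.005, 0.002, -0.01],
    [0, 0, -0.03],
    [0, 0, -0.03],
    [0, 0, -0.015],
    [0, 0, 0],
  ],
  grip=[0, 0, 0, 0, 0],
)

```text
time: 2.62
tool_pos: [0.5271, 0.2791, 0.0732]
orientation: [0.938, 0.346, -0.001, 0.0]
contact_force: [-0.6, 0.4, -0.0]
width: 0.0852
finger_force: 0.0
```

Call:
apply_moves(
  delta_rot=[
    [0, 0, 0],
    [0, 0, 0],
    [0, 0, 0],
    [0, 0, 0],
    [0, 0, 0],
  ],
  travel=[
    [0, 0, 0],
    [0, 0, 0],
    [0, 0, 0],
    [0, 0, 0],
    [0, 0, 0],
  ],
  grip=[0.2, 0.3, 0.4, 0.5, 0.5],
)

```text
time: 3.03
tool_pos: [0.5288, 0.2847, 0.0828]
orientation: [0.937, 0.348, 0.006, -0.004]
contact_force: [-15.3, 11.5, 42.6]
width: 0.0432
finger_force: 21.1
```

```bash
python3 - <<'E'
from h import *
a=arm.camera("side")
s=arm.read_state();print(np.round(s["tool_pos"],4),s["width"],s["finger_force"],np.round(s["contact_force"],1),np.round(s["wrist_torque"],2))
cv2.imwrite("pics/c3.png",cv2.resize(a[90:240,190:390],None,fx=4,fy=4)[:,:,::-1])
E
```

```text
[0.5288 0.2847 0.0828] 0.043053835149962104 20.933275446295738 [-15.5  12.   42.3] [3.45 3.99 0.09]
```

View pics/c3.png

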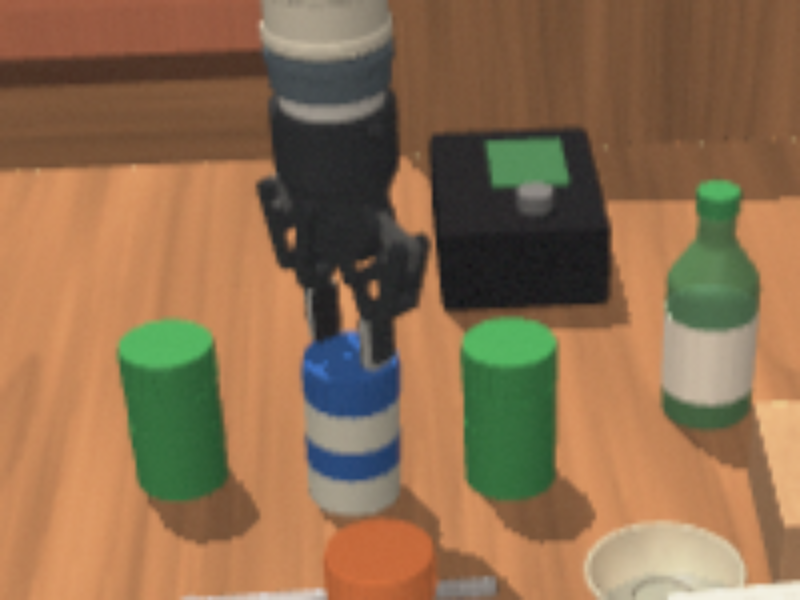

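```bash
python3 - <<'E'
from h import *
t=np.array([.5288,.2847,0]);d=np.array([.65,-.76,0])
f=lambda p:(np.round((proj("side",p)-[190,90])*4))
for z in(.069,.09,.105,.12): print(z,"front",f(t+d*.0215+[0,0,z]),f(t+d*.031+[0,0,z]),"rear",f(t-d*.0215+[0,0,z]),f(t-d*.031+[0,0,z]))
for c in((.523,.280),(.523,.275),(.528,.28)):
  for z in(0,.105): print(c,z,f([*c,z]),"L/R",f([c[0]-.031,c[1],z]),f([c[0]+.031,c[1],z]), "fr/bk",f([c[0],c[1]-.031,z]),f([c[0],c[1]+.031,z]))
print(f([.6265,.2846,.105]),f([.408,.305,.105]))
E
```

```text
0.069 front [374. 405.] [384. 411.] rear [331. 381.] [321. 375.]
0.09 front [373. 378.] [383. 383.] rear [329. 353.] [319. 348.]
0.105 front [372. 357.] [382. 363.] rear [327. 333.] [318. 328.]
0.12 front [370. 337.] [380. 342.] rear [326. 313.] [316. 308.]
(0.523, 0.28) 0 [350. 484.] L/R [304. 487.] [396. 482.] fr/bk [350. 511.] [349. 458.]
(0.523, 0.28) 0.105 [340. 349.] L/R [292. 352.] [389. 347.] fr/bk [341. 375.] [340. 325.]
(0.523, 0.275) 0 [350. 488.] L/R [304. 491.] [396. 486.] fr/bk [350. 515.] [349. 462.]
(0.523, 0.275) 0.105 [340. 353.] L/R [292. 356.] [389. 351.] fr/bk [341. 379.] [340. 329.]
(0.528, 0.28) 0 [357. 484.] L/R [311. 486.] [403. 481.] fr/bk [358. 511.] [356. 458.]
(0.528, 0.28) 0.105 [348. 349.] L/R [299. 351.] [396. 347.] fr/bk [349. 374.] [347. 325.]
[501. 338.] [162. 338.]
```

```bash
python3 - <<'E'
from h import *
t=np.array([.5199,.278,0]);d=np.array([.65,-.76,0])
f=lambda p:np.round((proj("side",p)-[190,80])*2+[398,0])
for z in(.14,.155,.17,.19,.21): print(z,"front",f(t+d*.043+[0,0,z]),f(t+d*.055+[0,0,z]),"rear",f(t-d*.043+[0,0,z]),f(t-d*.055+[0,0,z]))
s=arm.read_state();print(s["q"],s["effort"])
E
```

```text
0.14 front [587. 184.] [593. 187.] rear [542. 160.] [536. 157.]
0.155 front [586. 173.] [593. 176.] rear [541. 149.] [535. 146.]
0.17 front [586. 162.] [592. 166.] rear [540. 139.] [534. 136.]
0.19 front [585. 147.] [592. 151.] rear [539. 124.] [533. 121.]
0.21 front [584. 132.] [591. 136.] rear [538. 110.] [531. 107.]
[ 0.34993868  0.39748029 -0.10469971  1.05737092  0.00799704  2.78034918] [-11.20960414 -39.34768081  22.88093626  -4.54065308  -5.96024975
   0.05243904]
```

The c3 crop shows the fingertips at (378,365) and (325,335), resting on the cap top at z≈0.105. The c2 crop likewise puts the tips at about 0.187 when 0.152 was expected. So the hand is really about 35 mm higher than the reported z. The xy position agrees and the jar still stands at (354,430). I'll open, rise, then re-measure.

Call:
apply_moves(
  delta_rot=[
    [0, 0, 0],
    [0, 0, 0],
    [0, 0, 0],
    [0, 0, 0],
    [0, 0, 0],
  ],
  travel=[
    [0, 0, 0],
    [0, 0, 0],
    [0, 0, 0.01],
    [0, 0, 0.02],
    [0, 0, 0],
  ],
  grip=[0.2, 0, 0, 0, 0],
)

```text
time: 3.5
tool_pos: [0.5295, 0.2804, 0.1092]
orientation: [0.938, 0.347, 0.003, 0.0]
contact_force: [-0.1, -0.0, 0.6]
width: 0.0854
finger_force: 0.0
```

```bash
python3 - <<'E'
from h import *
s=arm.read_state();print(np.round(s["tool_pos"],4),np.round(s["orientation"],3),s["width"],np.round(s["contact_force"],1))
a=arm.camera("side");b=arm.camera("top")
cv2.imwrite("pics/s4.png",a[:,:,::-1])
# blue band & cap column extents per row
m=mask(a,(105,100,50),(125,255,255));m[:,:250]=0;m[:,310:]=0
for v in range(165,222,4):
    u=np.flatnonzero(m[v]); 
    if len(u):print(v,u.min(),u.max(),(u.min()+u.max())/2)
f=lambda p:np.round(proj("side",p),1)
for x in(.52,.525,.53):print(x,[f([x,.28,z]) for z in(.105,.09,.04)])
g=mask(a,(50,120,30),(75,255,255));k,l,st,c=cv2.connectedComponentsWithStats(g);print(st[st[:,4]>200])
d=a.max(2)<70;d[:,:240]=0;d[:,310:]=0;d[:60]=0;d[200:]=0
print("dark lowest rows",[(u,np.flatnonzero(d[:,u]).max()) for u in range(252,302,2) if d[:,u].any()])
t=s["tool_pos"];D=np.array([.65,-.76,0])
for z in (0,.02,.035,.05):print(z,f(t+D*.043+[0,0,z]),f(t-D*.043+[0,0,z]))
E
```

```text
[0.5295 0.2804 0.1092] [0.938 0.347 0.003 0.   ] 0.08540301019622817 [-0.1 -0.   0.6]
177 266 286 276.0
181 265 287 276.0
185 265 287 276.0
189 265 287 276.0
193 271 280 275.5
201 267 288 277.5
205 267 288 277.5
209 272 281 276.5
0.52 [array([273.9, 177.4]), array([274.2, 182.4]), array([275.4, 198.7])]
0.525 [array([275.8, 177.3]), array([276.2, 182.3]), array([277.3, 198.6])]
0.53 [array([277.8, 177.2]), array([278.1, 182.2]), array([279.2, 198.5])]
[[     0      0    640    480 305313]
 [   220    171     26     44    910]
 [   306    170     22     44    904]]
dark lowest rows [(252, np.int64(64)), (254, np.int64(140)), (256, np.int64(141)), (258, np.int64(144)), (260, np.int64(145)), (262, np.int64(156)), (264, np.int64(159)), (266, np.int64(158)), (268, np.int64(156)), (270, np.int64(143)), (272, np.int64(143)), (274, np.int64(144)), (276, np.int64(146)), (278, np.int64(148)), (280, np.int64(151)), (282, np.int64(152)), (284, np.int64(156)), (286, np.int64(159)), (288, np.int64(170)), (290, np.int64(170)), (292, np.int64(169)), (294, np.int64(158)), (296, np.int64(157)), (298, np.int64(156)), (300, np.int64(163))]
0 [288.8 181.9] [266.6 169.8]
0.02 [288.5 175. ] [266. 163.]
0.035 [288.2 169.7] [265.6 157.9]
0.05 [288.  164.3] [265.2 152.6]
```

The measurement confirms it: open tips sit at reported z + 0.034. The blue jar is at x≈0.525, y≈0.280. I'll descend to a reported z of about 0.035 and grip.

Call:
apply_moves(
  delta_rot=[
    [0, 0, 0],
    [0, 0, 0],
    [0, 0, 0],
    [0, 0, 0],
    [0, 0, 0],
  ],
  travel=[
    [-0.004, 0, -0.01],
    [0, 0, -0.025],
    [0, 0, -0.025],
    [0, 0, -0.015],
    [0, 0, 0],
  ],
  grip=[0, 0, 0, 0, 0],
)

```text
time: 4.02
tool_pos: [0.5216, 0.279, 0.0263]
orientation: [0.938, 0.347, -0.003, 0.0]
contact_force: [0.7, -1.0, -0.7]
width: 0.0855
finger_force: 0.0
```

Call:
apply_moves(
  delta_rot=[
    [0, 0, 0],
    [0, 0, 0],
    [0, 0, 0],
    [0, 0, 0],
    [0, 0, 0],
  ],
  travel=[
    [0, 0, 0],
    [0, 0, 0],
    [0, 0, 0],
    [0, 0, 0],
    [0, 0, 0],
  ],
  grip=[0.1, 0.2, 0.25, 0.3, 0.4],
)

```text
time: 4.43
tool_pos: [0.5245, 0.2803, 0.0314]
orientation: [0.938, 0.347, 0.001, 0.0]
contact_force: [-0.7, 0.7, 7.3]
width: 0.061
finger_force: 48.6
```

Call:
apply_moves(
  delta_rot=[
    [0, 0, 0],
    [0, 0, 0],
    [0, 0, 0],
    [0, 0, 0],
    [0, 0, 0],
  ],
  travel=[
    [0, 0, 0],
    [0, 0, 0.01],
    [0, 0, 0.02],
    [0, 0, 0.015],
    [0, 0, 0],
  ],
  grip=[0.5, 0.5, 0.5, 0.5, 0.5],
)

```text
time: 4.85
tool_pos: [0.5252, 0.2806, 0.0786]
orientation: [0.938, 0.347, 0.003, 0.0]
contact_force: [0.4, -0.1, 0.1]
width: 0.0609
finger_force: 49.2
```

Call:
apply_moves(
  delta_rot=[
    [0, 0, 0],
    [0, 0, 0],
    [0, 0, 0],
    [0, 0, 0],
    [0, 0, 0],
  ],
  travel=[
    [0, 0, 0],
    [0, 0, 0],
    [0, 0, 0],
    [0, 0, 0],
    [0, 0, 0],
  ],
  grip=[0.5, 0.5, 0.5, 0.5, 0.5],
)

```text
time: 5.27
tool_pos: [0.5233, 0.2799, 0.0741]
orientation: [0.938, 0.347, -0.001, -0.0]
contact_force: [0.0, -0.1, -1.4]
width: 0.0609
finger_force: 49.2
```

```bash
python3 - <<'E'
from h import *
F=[]
for i in range(4):
    a=arm.camera("side");s=arm.read_state();F.append([*s["contact_force"],s["tool_pos"][2]])
print(np.round(F,2),s["width"],s["finger_force"])
m=mask(a,(105,100,50),(125,255,255));m[:,:250]=0;m[:,310:]=0
u=np.flatnonzero(m.any(1));print(u.min(),u.max())
r=[v for v in range(150,230) if m[v].sum()>255*15];print(r)
f=lambda p:np.round(proj("side",p),1)
for z in(0,.03,.045):print(z,[f([.525,.28,z+h]) for h in(.105,.076)])
E
```

```text
[[-0.15  0.66 -0.69  0.07]
 [-0.37 -0.05 -1.48  0.07]
 [-0.49 -0.43 -1.03  0.07]
 [-0.21 -0.71 -0.6   0.07]] 0.06106734794514854 49.16350912346388
158 195
[165, 166, 167, 168, 169, 170, 171, 172, 173, 174, 175, 190, 191, 192, 193, 194]
0 [array([275.8, 177.3]), array([276.5, 187. ])]
0.03 [array([275.1, 167. ]), array([275.8, 177. ])]
0.045 [array([274.8, 161.8]), array([275.5, 171.9])]
```

Blue feels like about −1 N (≈0.1 kg), so it's light; it was raised about 40 mm. I'll put it back gently.

Call:
apply_moves(
  delta_rot=[
    [0, 0, 0],
    [0, 0, 0],
    [0, 0, 0],
    [0, 0, 0],
    [0, 0, 0],
  ],
  travel=[
    [0, 0, -0.01],
    [0, 0, -0.012],
    [0, 0, -0.01],
    [0, 0, -0.006],
    [0, 0, -0.003],
  ],
  grip=[0.5, 0.5, 0.5, 0.5, 0.5],
)

```text
time: 5.88
tool_pos: [0.523, 0.2797, 0.0324]
orientation: [0.938, 0.347, -0.001, 0.0]
contact_force: [-0.1, -0.0, -0.0]
width: 0.0611
finger_force: 49.2
```

Call:
apply_moves(
  delta_rot=[
    [0, 0, 0],
    [0, 0, 0],
    [0, 0, 0],
  ],
  travel=[
    [0, 0, -0.002],
    [0, 0, 0],
    [0, 0, 0],
  ],
  grip=[0.5, 0.5, 0.5],
)

```text
time: 6.13
tool_pos: [0.5239, 0.2801, 0.0322]
orientation: [0.938, 0.347, 0.0, 0.0]
contact_force: [0.2, 0.5, -1.2]
width: 0.0613
finger_force: 49.3
```

Call:
apply_moves(
  delta_rot=[
    [0, 0, 0],
    [0, 0, 0],
    [0, 0, 0],
  ],
  travel=[
    [0, 0, -0.002],
    [0, 0, -0.001],
    [0, 0, 0],
  ],
  grip=[0.5, 0.5, 0.5],
)

```text
time: 6.38
tool_pos: [0.5243, 0.2804, 0.0313]
orientation: [0.938, 0.347, 0.002, -0.0]
contact_force: [-6.4, -1.9, 18.8]
width: 0.0613
finger_force: 50.4
```

Call:
apply_moves(
  delta_rot=[
    [0, 0, 0],
    [0, 0, 0],
    [0, 0, 0],
    [0, 0, 0],
    [0, 0, 0],
  ],
  travel=[
    [0, 0, 0.001],
    [0, 0, 0],
    [0, 0, 0],
    [0, 0, 0],
    [0, 0, 0.01],
  ],
  grip=[0.2, 0.1, 0, 0, 0],
)

```text
time: 6.8
tool_pos: [0.5226, 0.2796, 0.0383]
orientation: [0.938, 0.347, -0.002, -0.0]
contact_force: [-0.6, -0.2, 0.2]
width: 0.0852
finger_force: 0.0
```

Call:
apply_moves(
  delta_rot=[
    [0, 0, 0],
    [0, 0, 0],
    [0, 0, 0],
    [0, 0, 0],
    [0, 0, 0],
  ],
  travel=[
    [0, 0, 0.03],
    [0, 0, 0.035],
    [0, 0, 0.035],
    [0, -0.01, 0.015],
    [0.004, -0.036, 0],
  ],
  grip=[0, 0, 0, 0, 0],
)

```text
time: 7.22
tool_pos: [0.529, 0.2371, 0.1597]
orientation: [0.937, 0.349, 0.004, -0.0]
contact_force: [0.7, -0.3, 0.1]
width: 0.0854
finger_force: 0.0
```

Call:
apply_moves(
  delta_rot=[
    [0, 0, 0],
    [0, 0, 0],
    [0, 0, 0],
    [0, 0, 0],
    [0, 0, 0],
  ],
  travel=[
    [0.004, -0.04, 0],
    [0.004, -0.04, 0],
    [0.004, -0.04, 0],
    [0.002, -0.03, 0],
    [0, -0.01, 0],
  ],
  grip=[0, 0, 0, 0, 0],
)

```text
time: 7.63
tool_pos: [0.542, 0.0703, 0.1555]
orientation: [0.938, 0.345, 0.0, 0.001]
contact_force: [-1.0, 1.2, 0.2]
width: 0.0852
finger_force: 0.0
```

```bash
python3 - <<'E'
from h import *
a=arm.camera("side");b=arm.camera("top");s=arm.read_state()
print(np.round(s["tool_pos"],4),np.round(s["q"],3),s["width"],np.round(s["contact_force"],1))
m=mask(a,(4,150,120),(20,255,255));m[:,:255]=0;m[:,315:]=0;m[:190]=0;m[275:]=0
for v in range(216,275,5):
    u=np.flatnonzero(m[v])
    if len(u)>8:print(v,u.min(),u.max(),(u.min()+u.max())/2)
f=lambda p:np.round(proj("side",p),1)
for x in(.535,.54,.545):print(x,[f([x,.072,z]) for z in(.105,.09,.04)])
o=np.hstack([a[120:290,200:400],b[180:350,120:320]]);cv2.imwrite("pics/c5.png",cv2.resize(o,None,fx=2,fy=2)[:,:,::-1])
E
```

```text
[0.5418 0.0723 0.1554] [-0.021  0.274 -0.097  1.199  0.     2.415] 0.08532545799708803 [-0.9 -0.4 -1.1]
221 276 294 285.0
226 271 298 284.5
231 271 298 284.5
236 271 297 284.0
241 274 295 284.5
256 273 298 285.5
261 279 291 285.0
0.535 [array([281.4, 225.3]), array([281.8, 230.7]), array([282.9, 248. ])]
0.54 [array([283.7, 225.2]), array([284. , 230.6]), array([285.1, 247.9])]
0.545 [array([285.9, 225.1]), array([286.2, 230.5]), array([287.2, 247.7])]
```

View pics/c5.png

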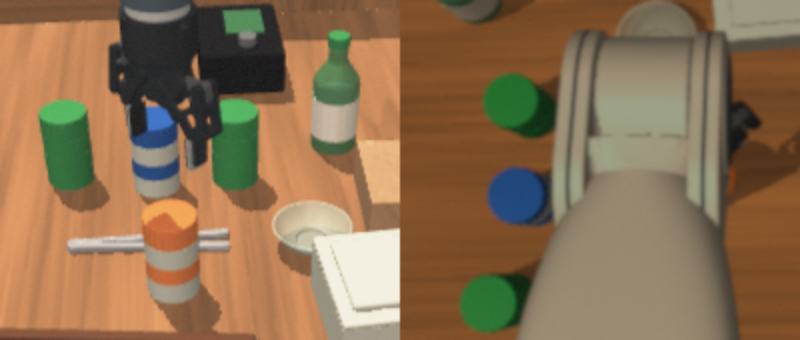

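The c5 crop shows the blue jar upright at (157,165) between the green cans, and the open fingers at (135,135) and (197,165) around the orange jar's axis at (172,250). Orange is at x≈0.541. I'll descend and grip.

Call:
apply_moves(
  delta_rot=[
    [0, 0, 0],
    [0, 0, 0],
    [0, 0, 0],
    [0, 0, 0],
    [0, 0, 0],
  ],
  travel=[
    [0, 0, -0.03],
    [0, 0, -0.035],
    [0, 0, -0.03],
    [0, 0, -0.02],
    [0, 0, -0.006],
  ],
  grip=[0, 0, 0, 0, 0],
)

```text
time: 8.15
tool_pos: [0.5396, 0.0755, 0.031]
orientation: [0.938, 0.348, -0.002, -0.001]
contact_force: [-0.4, 0.3, 0.2]
width: 0.0855
finger_force: 0.0
```

Call:
apply_moves(
  delta_rot=[
    [0, 0, 0],
    [0, 0, 0],
    [0, 0, 0],
    [0, 0, 0],
    [0, 0, 0],
  ],
  travel=[
    [0, 0, 0],
    [0, 0, 0],
    [0, 0, 0],
    [0, 0, 0],
    [0, 0, 0],
  ],
  grip=[0.1, 0.2, 0.25, 0.3, 0.4],
)

```text
time: 8.57
tool_pos: [0.5435, 0.0739, 0.0361]
orientation: [0.938, 0.347, 0.002, 0.001]
contact_force: [0.9, -1.8, 7.3]
width: 0.061
finger_force: 48.6
```

Call:
apply_moves(
  delta_rot=[
    [0, 0, 0],
    [0, 0, 0],
    [0, 0, 0],
    [0, 0, 0],
    [0, 0, 0],
  ],
  travel=[
    [0, 0, 0],
    [0, 0, 0.01],
    [0, 0, 0.02],
    [0, 0, 0.015],
    [0, 0, 0],
  ],
  grip=[0.5, 0.5, 0.5, 0.5, 0.5],
  squeeze=60,
)

```text
time: 8.98
tool_pos: [0.543, 0.0742, 0.0824]
orientation: [0.938, 0.347, 0.002, 0.001]
contact_force: [0.1, -0.6, -4.7]
width: 0.0612
finger_force: 66.7
```

Call:
apply_moves(
  delta_rot=[
    [0, 0, 0],
    [0, 0, 0],
    [0, 0, 0],
    [0, 0, 0],
    [0, 0, 0],
  ],
  travel=[
    [0, 0, 0],
    [0, 0, 0],
    [0, 0, 0],
    [0, 0, 0],
    [0, 0, 0],
  ],
  grip=[0.5, 0.5, 0.5, 0.5, 0.5],
)

```text
time: 9.4
tool_pos: [0.5412, 0.074, 0.0782]
orientation: [0.938, 0.347, -0.001, -0.0]
contact_force: [-0.3, 0.8, -5.7]
width: 0.0611
finger_force: 66.7
```

```bash
python3 - <<'E'
from h import *
F=[]
for i in range(4):
    a=arm.camera("side");s=arm.read_state();F.append([*s["contact_force"],s["tool_pos"][2]])
print(np.round(F,2),s["width"],s["finger_force"],np.round(s["tool_pos"],4))
m=mask(a,(4,150,120),(20,255,255));m[:,:255]=0;m[:,315:]=0;m[:170]=0;m[275:]=0
print([v for v in range(180,275) if m[v].sum()>255*15])
E
```

```text
[[ 0.87 -0.1  -5.24  0.08]
 [ 0.67 -0.38 -4.07  0.08]
 [-0.12 -0.41 -4.46  0.08]
 [-0.27 -0.32 -3.48  0.08]] 0.061112937462361454 66.69358271174133 [0.5416 0.074  0.0786]
[209, 210, 211, 212, 213, 214, 215, 216, 217, 218, 219, 220, 221, 222, 223, 224, 225, 226, 227, 240, 241, 242, 243, 244, 245]
```

Orange reads about −4.7 N (≈0.46 kg), so it is the heavy one. I'll lift it high and carry it over to the cubby.

Call:
apply_moves(
  delta_rot=[
    [0, 0, 0],
    [0, 0, 0],
    [0, 0, 0],
    [0, 0, 0],
    [0, 0, 0],
  ],
  travel=[
    [0, 0, 0.02],
    [0, 0, 0.028],
    [0, -0.006, 0.028],
    [-0.002, -0.012, 0.028],
    [-0.002, -0.018, 0.02],
  ],
  grip=[0.5, 0.5, 0.5, 0.5, 0.5],
)

```text
time: 10.02
tool_pos: [0.5379, 0.0385, 0.2053]
orientation: [0.938, 0.348, 0.001, 0.0]
contact_force: [0.1, -2.0, -4.7]
width: 0.0612
finger_force: 67.6
```

Call:
apply_moves(
  delta_rot=[
    [0, 0, 0],
    [0, 0, 0],
    [0, 0, 0],
    [0, 0, 0],
    [0, 0, 0],
  ],
  travel=[
    [-0.003, -0.025, 0.008],
    [-0.003, -0.026, 0],
    [-0.003, -0.026, 0],
    [-0.003, -0.026, 0],
    [-0.003, -0.026, 0],
  ],
  grip=[0.5, 0.5, 0.5, 0.5, 0.5],
)

```text
time: 10.43
tool_pos: [0.5223, -0.0922, 0.211]
orientation: [0.938, 0.347, 0.0, 0.0]
contact_force: [0.7, -0.0, -4.6]
width: 0.0609
finger_force: 67.8
```

Call:
apply_moves(
  delta_rot=[
    [0, 0, 0],
    [0, 0, 0],
    [0, 0, 0],
    [0, 0, 0],
    [0, 0, 0],
  ],
  travel=[
    [-0.003, -0.026, 0],
    [-0.003, -0.026, 0],
    [-0.003, -0.024, 0],
    [-0.002, -0.016, 0],
    [0, -0.006, 0],
  ],
  grip=[0.5, 0.5, 0.5, 0.5, 0.5],
)

```text
time: 10.85
tool_pos: [0.5112, -0.1913, 0.2106]
orientation: [0.938, 0.346, -0.0, 0.0]
contact_force: [0.2, -0.4, -5.0]
width: 0.0607
finger_force: 67.8
```

```bash
python3 - <<'E'
from h import *
a=arm.camera("side");b=arm.camera("top");s=arm.read_state()
print(np.round(s["tool_pos"],4),np.round(s["q"],3),s["width"],np.round(s["contact_force"],1),s["time"])
o=np.hstack([a[100:430,130:430],b[180:510,290:500][:300]]) if False else np.hstack([cv2.resize(a[100:420,150:400],(450,576)),cv2.resize(b[160:360,340:480],(340,576))])
cv2.imwrite("pics/c6.png",o[:,:,::-1])
E
```

```text
[ 0.5115 -0.1899  0.2106] [-0.509  0.251  0.013  1.333  0.     1.926] 0.06113763140148133 [ 0.1  0.2 -4.5] 10.95
```

View pics/c6.png

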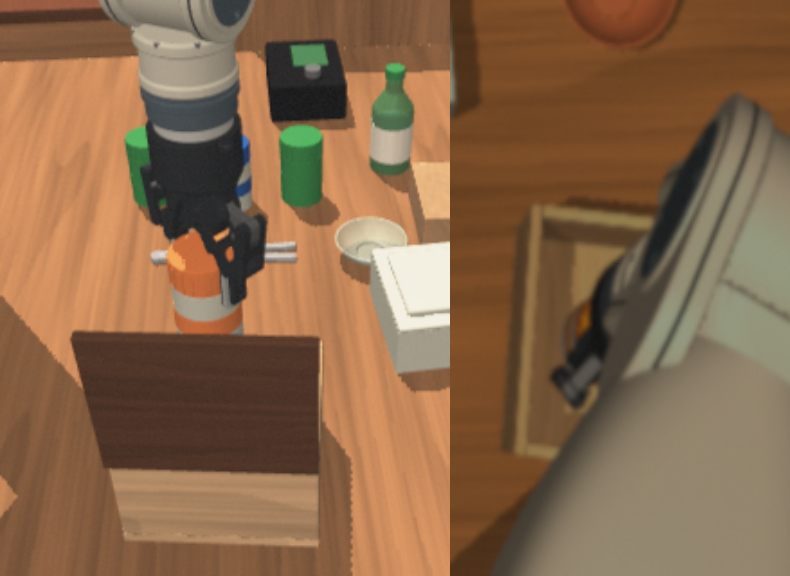

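```bash
python3 - <<'E'
from h import *
for y in(-.2,-.25,-.29,-.33):print(y,[(z,np.round(proj("side",[.49,y,z]))) for z in(.289,.4,.45,.5,.55)])
print("jar",[np.round((proj("side",[.5115,-.19,z])-[150,100])*1.8) for z in(.17,.24,.28)])
E
```

```text
-0.2 [(0.289, array([250., 236.])), (0.4, array([242., 173.])), (0.45, array([238., 141.])), (0.5, array([234., 105.])), (0.55, array([229.,  66.]))]
-0.25 [(0.289, array([248., 257.])), (0.4, array([241., 193.])), (0.45, array([236., 159.])), (0.5, array([232., 122.])), (0.55, array([227.,  80.]))]
-0.29 [(0.289, array([248., 275.])), (0.4, array([239., 210.])), (0.45, array([235., 175.])), (0.5, array([230., 137.])), (0.55, array([224.,  94.]))]
-0.33 [(0.289, array([247., 295.])), (0.4, array([237., 229.])), (0.45, array([233., 193.])), (0.5, array([227., 154.])), (0.55, array([221., 109.]))]
jar [array([214., 335.]), array([209., 279.]), array([205., 244.])]
```

The c6 crop shows the orange jar gripped upright at (207,280), behind the open lid. The wrist housing is at z≈0.52, so it will clear the lid edge (0.289) by over 100 mm once lowered. I'll shift over the centre and lower.

Call:
apply_moves(
  delta_rot=[
    [0, 0, 0],
    [0, 0, 0],
    [0, 0, 0],
    [0, 0, 0],
    [0, 0, 0],
  ],
  travel=[
    [0, -0.012, 0],
    [0, -0.01, -0.01],
    [0, 0, -0.022],
    [0, 0, -0.022],
    [0, 0, -0.022],
  ],
  grip=[0.5, 0.5, 0.5, 0.5, 0.5],
)

```text
time: 11.37
tool_pos: [0.5116, -0.2109, 0.1334]
orientation: [0.938, 0.347, 0.0, 0.0]
contact_force: [0.0, -0.1, -3.6]
width: 0.061
finger_force: 68.0
```

Call:
apply_moves(
  delta_rot=[
    [0, 0, 0],
    [0, 0, 0],
    [0, 0, 0],
    [0, 0, 0],
    [0, 0, 0],
  ],
  travel=[
    [0, 0, -0.022],
    [0, 0, -0.022],
    [0, 0, -0.018],
    [0, 0, -0.012],
    [0, 0, -0.006],
  ],
  grip=[0.5, 0.5, 0.5, 0.5, 0.5],
)

```text
time: 11.78
tool_pos: [0.5107, -0.2101, 0.0524]
orientation: [0.938, 0.347, -0.001, -0.001]
contact_force: [0.8, 0.3, -3.4]
width: 0.0609
finger_force: 68.0
```

Call:
apply_moves(
  delta_rot=[
    [0, 0, 0],
    [0, 0, 0],
    [0, 0, 0],
  ],
  travel=[
    [0, 0, -0.003],
    [0, 0, -0.002],
    [0, 0, 0],
  ],
  grip=[0.5, 0.5, 0.5],
)

```text
time: 12.03
tool_pos: [0.5119, -0.211, 0.05]
orientation: [0.938, 0.347, 0.0, 0.0]
contact_force: [-0.1, 0.2, -4.4]
width: 0.0608
finger_force: 68.0
```

Call:
apply_moves(
  delta_rot=[
    [0, 0, 0],
    [0, 0, 0],
    [0, 0, 0],
    [0, 0, 0],
  ],
  travel=[
    [0, 0, -0.003],
    [0, 0, -0.002],
    [0, 0, 0],
    [0, 0, 0],
  ],
  grip=[0.5, 0.5, 0.5, 0.5],
)

```text
time: 12.37
tool_pos: [0.5122, -0.2113, 0.0462]
orientation: [0.938, 0.347, 0.001, 0.001]
contact_force: [-2.3, 0.5, 5.2]
width: 0.0611
finger_force: 68.5
```

It touches the floor (force changed from −4.4 to +5.2 N at the expected height). I'll release with a partial opening and rise.

Call:
apply_moves(
  delta_rot=[
    [0, 0, 0],
    [0, 0, 0],
    [0, 0, 0],
    [0, 0, 0],
    [0, 0, 0],
  ],
  travel=[
    [0, 0, 0],
    [0, 0, 0],
    [0, 0, 0],
    [0, 0, 0],
    [0, 0, 0],
  ],
  grip=[0.2, 0.1, 0.1, 0.1, 0.1],
)

```text
time: 12.78
tool_pos: [0.5117, -0.211, 0.0449]
orientation: [0.938, 0.347, 0.0, 0.0]
contact_force: [-0.6, -0.1, 0.6]
width: 0.0768
finger_force: 0.0
```

Call:
apply_moves(
  delta_rot=[
    [0, 0, 0],
    [0, 0, 0],
    [0, 0, 0],
    [0, 0, 0],
    [0, 0, 0],
  ],
  travel=[
    [0, 0, 0.01],
    [0, 0, 0.02],
    [0, 0, 0.03],
    [0, 0, 0.035],
    [0, 0, 0.035],
  ],
  grip=[0.1, 0.1, 0.1, 0.1, 0.1],
)

```text
time: 13.2
tool_pos: [0.5112, -0.2107, 0.1768]
orientation: [0.938, 0.347, -0.0, -0.0]
contact_force: [1.0, -1.4, 0.1]
width: 0.0769
finger_force: 0.0
```

The jar is released. Next I go up and over to the lid's outer side with the gripper shut.

Call:
apply_moves(
  delta_rot=[
    [0, 0, 0],
    [0, 0, 0],
    [0, 0, 0],
    [0, 0, 0],
    [0, 0, 0],
  ],
  travel=[
    [0, 0, 0.036],
    [0, 0, 0.036],
    [0, 0, 0.036],
    [0, 0, 0.036],
    [0, 0, 0.036],
  ],
  grip=[0.1, 0.1, 0.5, 1, 1],
)

```text
time: 13.62
tool_pos: [0.5109, -0.2105, 0.3577]
orientation: [0.938, 0.347, 0.0, 0.0]
contact_force: [0.2, -0.1, 0.3]
width: 0.0416
finger_force: 0.0
```

Call:
apply_moves(
  delta_rot=[
    [0, 0, 0],
    [0, 0, 0],
    [0, 0, 0],
    [0, 0, 0],
    [0, 0, 0],
  ],
  travel=[
    [-0.001, -0.036, 0],
    [-0.001, -0.036, 0],
    [-0.002, -0.036, 0],
    [-0.002, -0.036, 0],
    [-0.001, -0.036, 0],
  ],
  grip=[1, 1, 1, 1, 1],
)

```text
time: 14.03
tool_pos: [0.504, -0.3923, 0.3559]
orientation: [0.938, 0.347, 0.0, 0.0]
contact_force: [1.1, 1.0, 0.1]
width: -0.0003
finger_force: 0.0
```

```bash
python3 - <<'E'
from h import *
b=arm.camera("top");a=arm.camera("side");s=arm.read_state()
print(np.round(s["tool_pos"],4),np.round(s["q"],3),s["width"],np.round(s["contact_force"],1),s["time"])
m=mask(b,*COL["orange"]);k,l,st,c=cv2.connectedComponentsWithStats(m)
for i in range(1,k):
    if st[i,4]>100: print(st[i],c[i],onplane("top",c[i],.115))
o=np.hstack([cv2.resize(a[60:420,150:420],(450,600)),cv2.resize(b[200:360,340:490],(340,600))])
cv2.imwrite("pics/c7.png",o[:,:,::-1])
E
```

```text
[ 0.5036 -0.3957  0.353 ] [-7.960e-01  4.500e-01  6.730e-01  1.796e+00 -1.000e-03  1.641e+00] -0.00011446356185396448 [ 0.7 -1.1 -1.3] 14.1333
[391 266  27  28 592] [404.18243243 279.7652027 ] [ 0.50937135 -0.21403102  0.115     ]
```

View pics/c7.png

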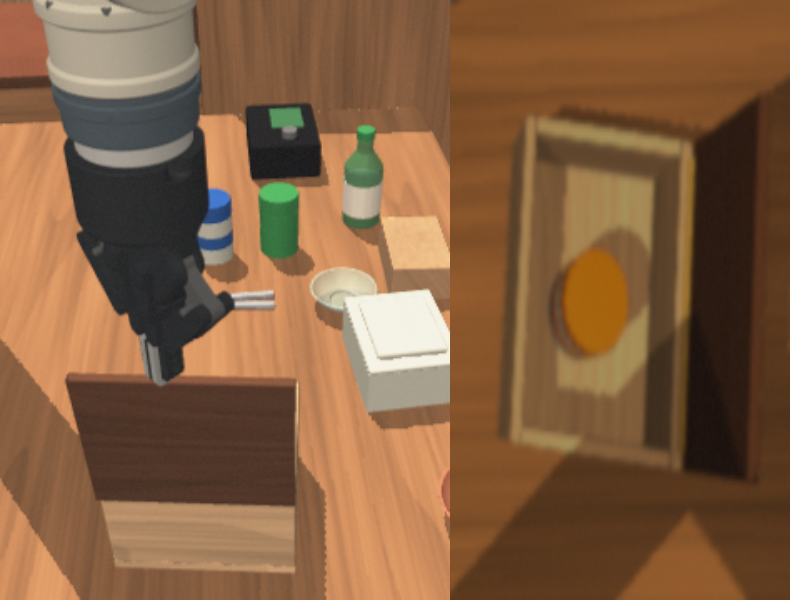

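The c7 crop shows the orange jar upright in the cubby at (597,300), measured (0.509, −0.214). The lid is still open, and the shut fingertips at (160,380) are on its outer side. I'll descend beside it and check the tip height.

Call:
apply_moves(
  delta_rot=[
    [0, 0, 0],
    [0, 0, 0],
    [0, 0, 0],
    [0, 0, 0],
    [0, 0, 0],
  ],
  travel=[
    [0, 0, -0.03],
    [0, 0, -0.035],
    [0, 0, -0.03],
    [0, 0, -0.017],
    [0, 0, 0],
  ],
  grip=[1, 1, 1, 1, 1],
)

```text
time: 14.55
tool_pos: [0.5035, -0.3895, 0.2396]
orientation: [0.938, 0.347, -0.001, -0.003]
contact_force: [-0.4, 0.1, -0.7]
width: -0.0002
finger_force: 0.0
```

```bash
python3 - <<'E'
from h import *
print("c7 tip (246,288):",[(z,np.round(proj("side",[.5036,-.3957,z]))) for z in(.353,.374,.39)])
a=arm.camera("side");s=arm.read_state()
t=s["tool_pos"];print(np.round(t,4),s["width"])
d=(a.max(2)<95);u0=proj("side",t+[0,0,.021]);print("pred tip",u0)
# gripper vs lid (lid is brown: r-b>15)
g=((a.max(2).astype(int)-a.min(2))<22);g[:,:200]=0;g[:,300:]=0
for u in range(int(u0[0])-10,int(u0[0])+12,3):
    v=np.flatnonzero(g[200:int(u0[1])+25,u]);print(u,v.max()+200 if len(v) else None)
E
```

```text
c7 tip (246,288): [(0.353, array([251., 295.])), (0.374, array([249., 282.])), (0.39, array([248., 271.]))]
[ 0.504  -0.3901  0.2422] -0.00017155571131471825
pred tip [257.86880155 342.59654605]
247 342
250 348
253 351
256 352
259 350
262 348
265 345
268 337
```

Call:
apply_moves(
  delta_rot=[
    [0, 0, 0],
    [0, 0, 0],
    [0, 0, 0],
    [0, 0, 0],
    [0, 0, 0],
  ],
  travel=[
    [0, 0.02, 0],
    [0, 0.02, 0],
    [0, 0.018, 0],
    [0, 0.014, -0.001],
    [0, 0.014, -0.002],
  ],
  grip=[1, 1, 1, 1, 1],
)

```text
time: 15.02
tool_pos: [0.5054, -0.3049, 0.2423]
orientation: [0.938, 0.347, 0.001, 0.002]
contact_force: [0.6, -2.0, 2.0]
width: 0.0002
finger_force: 1.3
```

Call:
apply_moves(
  delta_rot=[
    [0, 0, 0],
    [0, 0, 0],
    [0, 0, 0],
    [0, 0, 0],
    [0, 0, 0],
  ],
  travel=[
    [0, 0.014, -0.001],
    [0, 0.014, -0.002],
    [0, 0.013, -0.005],
    [0, 0.013, -0.006],
    [0, 0.012, -0.008],
  ],
  grip=[1, 1, 1, 1, 1],
)

```text
time: 15.43
tool_pos: [0.5049, -0.2379, 0.2183]
orientation: [0.938, 0.347, 0.0, 0.0]
contact_force: [1.0, -1.0, 3.0]
width: -0.0002
finger_force: 1.1
```

```bash
python3 - <<'E'
from h import *
a=arm.camera("side");b=arm.camera("top");s=arm.read_state()
print(np.round(s["tool_pos"],4),np.round(s["contact_force"],1))
o=np.hstack([cv2.resize(a[100:420,150:390],(450,600)),cv2.resize(b[200:360,340:490],(340,600))])
cv2.imwrite("pics/c8.png",o[:,:,::-1])
E
```

```text
[ 0.5041 -0.2367  0.2172] [0.9 0.  0.1]
```

View pics/c8.png

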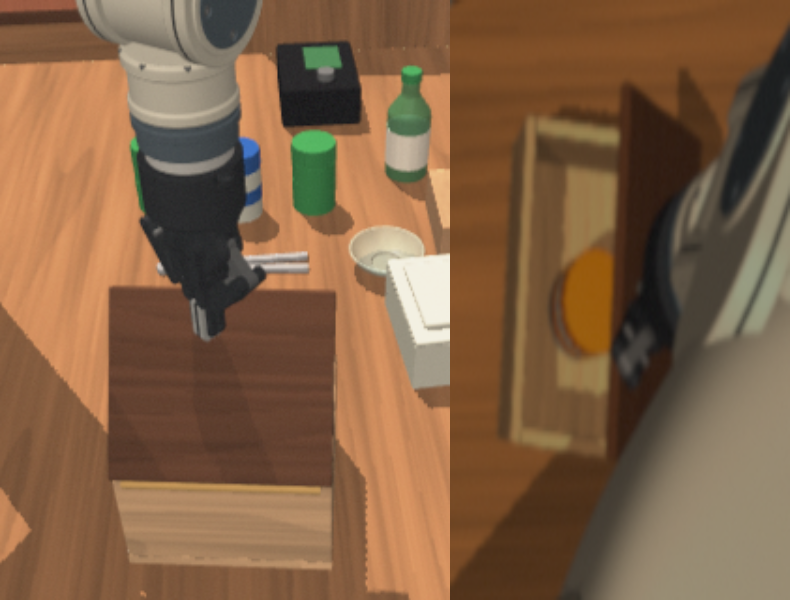

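The c8 crop shows the lid tipping over the cubby (its edge at crop row 288), with the fingertips on its outer face at (205,330). I'll carry on around the arc.

Call:
apply_moves(
  delta_rot=[
    [0, 0, 0],
    [0, 0, 0],
    [0, 0, 0],
    [0, 0, 0],
    [0, 0, 0],
  ],
  travel=[
    [0, 0.011, -0.009],
    [0, 0.01, -0.01],
    [0, 0.01, -0.011],
    [0, 0.007, -0.012],
    [0, 0.007, -0.012],
  ],
  grip=[1, 1, 1, 1, 1],
)

```text
time: 15.95
tool_pos: [0.5049, -0.1939, 0.164]
orientation: [0.938, 0.347, 0.0, 0.0]
contact_force: [2.2, -0.4, 1.6]
width: -0.0001
finger_force: 0.9
```

Call:
apply_moves(
  delta_rot=[
    [0, 0, 0],
    [0, 0, 0],
    [0, 0, 0],
    [0, 0, 0],
    [0, 0, 0],
  ],
  travel=[
    [0, 0.005, -0.013],
    [0, 0.005, -0.013],
    [0, 0.003, -0.012],
    [0, 0.002, -0.01],
    [0, 0, 0],
  ],
  grip=[1, 1, 1, 1, 1],
)

```text
time: 16.37
tool_pos: [0.5038, -0.1784, 0.1142]
orientation: [0.938, 0.347, -0.001, -0.001]
contact_force: [0.1, 0.9, -0.4]
width: -0.0
finger_force: 0.0
```

Call:
apply_moves(
  delta_rot=[
    [0, 0, 0],
    [0, 0, 0],
    [0, 0, 0],
    [0, 0, 0],
  ],
  travel=[
    [0, 0, -0.003],
    [0, 0, -0.002],
    [0, 0, -0.001],
    [0, 0, 0],
  ],
  grip=[1, 1, 1, 1],
)

```text
time: 16.7
tool_pos: [0.5049, -0.1793, 0.1116]
orientation: [0.938, 0.347, 0.001, 0.001]
contact_force: [-4.4, 2.2, 11.9]
width: 0.0
finger_force: 5.7
```

Call:
apply_moves(
  delta_rot=[
    [0, 0, 0],
    [0, 0, 0],
    [0, 0, 0],
  ],
  travel=[
    [0, 0, -0.001],
    [0, 0, 0],
    [0, 0, 0],
  ],
  grip=[1, 1, 1],
)

```text
time: 16.95
tool_pos: [0.5049, -0.1793, 0.1115]
orientation: [0.938, 0.347, 0.001, 0.001]
contact_force: [-6.1, 3.7, 18.8]
width: 0.0003
finger_force: 10.0
```

Call:
apply_moves(
  delta_rot=[
    [0, 0, 0],
    [0, 0, 0],
    [0, 0, 0],
    [0, 0, 0],
    [0, 0, 0],
  ],
  travel=[
    [0, 0, 0.01],
    [0, 0, 0.03],
    [0, 0, 0.035],
    [0, 0, 0.035],
    [0, 0, 0.035],
  ],
  grip=[1, 1, 1, 1, 1],
)

```text
time: 17.37
tool_pos: [0.5043, -0.1791, 0.2562]
orientation: [0.938, 0.347, 0.0, 0.0]
contact_force: [1.3, -1.6, -0.0]
width: -0.0002
finger_force: 0.0
```

Call:
apply_moves(
  delta_rot=[
    [0, 0, 0],
    [0, 0, 0],
    [0, 0, 0],
    [0, 0, 0],
    [0, 0, 0],
  ],
  travel=[
    [0, -0.035, 0.02],
    [0, -0.036, 0.01],
    [0, -0.036, 0],
    [0, -0.036, 0],
    [0, -0.036, 0],
  ],
  grip=[1, 1, 1, 1, 1],
)

```text
time: 17.78
tool_pos: [0.5044, -0.3599, 0.2849]
orientation: [0.938, 0.347, 0.0, 0.001]
contact_force: [1.1, 0.4, -0.1]
width: -0.0
finger_force: 0.0
```

```bash
python3 - <<'E'
from h import *
a=arm.camera("side");b=arm.camera("top");s=arm.read_state()
print(np.round(s["tool_pos"],4),np.round(s["contact_force"],1),s["time"])
c,st=cap(b,"blue",(178,277));print("blue",onplane("top",c,.105))
H=np.array([.505,-.3005,.122]);u=np.array([.08,.997,0])
for th in(0,.06,.12):
    E=H+u*.167*np.cos(th)-u*0.011*np.sin(th)+[0,0,.167*np.sin(th)+.011*np.cos(th)]
    w=np.array([.997,-.08,0])*.095
    print(th,[np.round(proj("side",E+k*w),1) for k in(-1,1)],[np.round(proj("top",E+k*w),1) for k in(-1,1)])
o=np.hstack([cv2.resize(a[140:420,180:390],(450,600)),cv2.resize(b[200:360,340:490],(340,600))])
cv2.imwrite("pics/c9.png",o[:,:,::-1])
E
```

```text
[ 0.5039 -0.363   0.2827] [-0.8  0.3 -0.7] 17.8833
blue [0.52322157 0.28038906 0.105     ]
0 [array([222.7, 279.9]), array([325.2, 279.5])] [array([366.1, 320.7]), array([370.1, 231.8])]
0.06 [array([221.9, 276.3]), array([325.2, 275.9])] [array([367.1, 320.8]), array([371.2, 231.1])]
0.12 [array([221.1, 272.9]), array([325.2, 272.4])] [array([368.5, 321. ]), array([372.5, 230.4])]
```

View pics/c9.png

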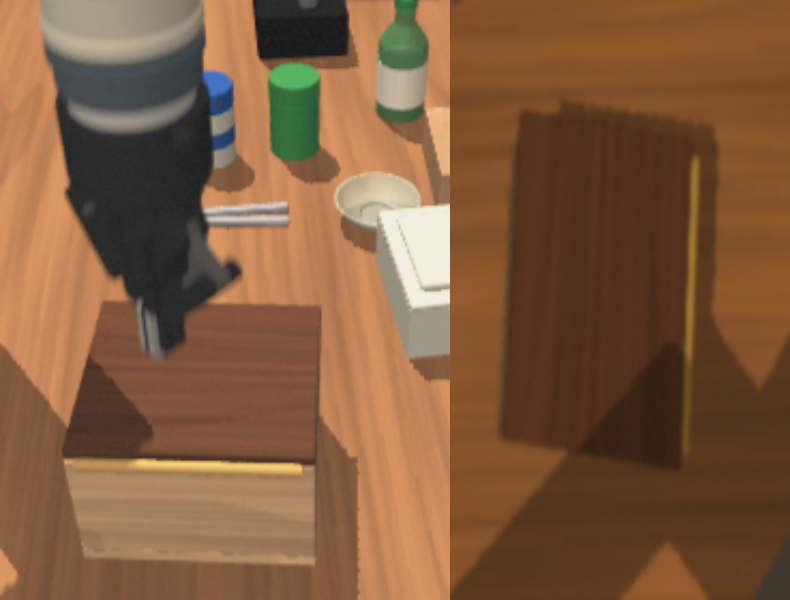

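The c9 crop shows the lid lying flat on the rim, with its free edge at rows 281–283 where 280 is predicted for shut. The last press met a hard stop: force rose to 19 N with no further travel. The blue jar still stands at its place and the hand is clear, so I'll hand in.

```bash
python3 -c "
from plant import arm
print(arm.hand_in())"
```

```text
the job is handed in; nothing more can be done
None
```

The orange-capped jar was the heavier (about 0.46 kg against 0.1 kg for the blue) and now stands upright in the cubby with the lid shut, the blue jar stands on the shelf, and the job is handed in; `hand_in` returned no verdict.

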